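# Change the cartridges of the tea corner's water filter

## Task

Change the cartridges in the water-filter head: first turn the lever valve fully shut, then pull out every spent cartridge and put it in the open date tin, and plug every fresh cartridge standing on the shelf fully home in a free socket (any socket; one may stay empty). When all that is done, turn the valve lever to half open (45 degrees), and do not shift or knock over the cups, flask or jar.

Things in the scene. Friction and masses are not known exactly. Their poses are not given: they have to be found in the camera images.
- socket0 (a point): Socket 0 of 4: centre of its mouth, 45 mm above the table. Blind oblong hole 30 (x) by 42 (y), 22 mm deep, 2 mm bevel. A cartridge goes in foot first, its x along the head's x (or half a turn round); home when its foot is on the hole's floor: its centre is then 10 above the mouth and 42 of it stands proud. It slides in and out freely.
- socket1 (a point): Socket 1 of 4: centre of its mouth, 45 mm above the table. Blind oblong hole 30 (x) by 42 (y), 22 mm deep, 2 mm bevel. A cartridge goes in foot first, its x along the head's x (or half a turn round); home when its foot is on the hole's floor: its centre is then 10 above the mouth and 42 of it stands proud. It slides in and out freely.
- socket2 (a point): Socket 2 of 4: centre of its mouth, 45 mm above the table. Blind oblong hole 30 (x) by 42 (y), 22 mm deep, 2 mm bevel. A cartridge goes in foot first, its x along the head's x (or half a turn round); home when its foot is on the hole's floor: its centre is then 10 above the mouth and 42 of it stands proud. It slides in and out freely.
- socket3 (a point): Socket 3 of 4: centre of its mouth, 45 mm above the table. Blind oblong hole 30 (x) by 42 (y), 22 mm deep, 2 mm bevel. A cartridge goes in foot first, its x along the head's x (or half a turn round); home when its foot is on the hole's floor: its centre is then 10 above the mouth and 42 of it stands proud. It slides in and out freely.
- head: Water-filter head, fixed: grey block 90 (x) by 210 (y) mm, 45 mm high; origin at the centre of its underside. Four sockets in a row along its y, 52 apart, number 0 at the -y end, number 3 next to the valve. Steel valve neck at its +y end (lever axis 130 from the origin); bent steel spout, 98 high, at its -y end.
- spent_a_mid (a point): Spent cartridge: white plastic upright block, 28 (its x) by 40 (its y) by 64 mm high (its z), about 80 g, foot edge stepped in by 2, grey band 27 above the foot; this point is its centre, half-way up (32 above its foot). The same either way round (half turn). Two or three spent ones (absent ones read None) are plugged into sockets at the start.
- spent_b_mid (a point): Spent cartridge: white plastic upright block, 28 (its x) by 40 (its y) by 64 mm high (its z), about 80 g, foot edge stepped in by 2, grey band 27 above the foot; this point is its centre, half-way up (32 above its foot). The same either way round (half turn). Two or three spent ones (absent ones read None) are plugged into sockets at the start.
- spent_c_mid (a point): Spent cartridge: white plastic upright block, 28 (its x) by 40 (its y) by 64 mm high (its z), about 80 g, foot edge stepped in by 2, grey band 27 above the foot; this point is its centre, half-way up (32 above its foot). The same either way round (half turn). Two or three spent ones (absent ones read None) are plugged into sockets at the start.
- spent_d_mid (a point): Spent cartridge: white plastic upright block, 28 (its x) by 40 (its y) by 64 mm high (its z), about 80 g, foot edge stepped in by 2, grey band 27 above the foot; this point is its centre, half-way up (32 above its foot). The same either way round (half turn). Two or three spent ones (absent ones read None) are plugged into sockets at the start.
- fresh_a_mid (a point): Fresh cartridge: white plastic upright block, 28 (its x) by 40 (its y) by 64 mm high (its z), about 80 g, foot edge stepped in by 2, grey band 27 above the foot; this point is its centre, half-way up (32 above its foot). The same either way round (half turn). Three or four fresh ones (absent ones read None) stand loose on the table at the start.
- fresh_b_mid (a point): Fresh cartridge: white plastic upright block, 28 (its x) by 40 (its y) by 64 mm high (its z), about 80 g, foot edge stepped in by 2, grey band 27 above the foot; this point is its centre, half-way up (32 above its foot). The same either way round (half turn). Three or four fresh ones (absent ones read None) stand loose on the table at the start.
- fresh_c_mid (a point): Fresh cartridge: white plastic upright block, 28 (its x) by 40 (its y) by 64 mm high (its z), about 80 g, foot edge stepped in by 2, grey band 27 above the foot; this point is its centre, half-way up (32 above its foot). The same either way round (half turn). Three or four fresh ones (absent ones read None) stand loose on the table at the start.
- fresh_d_mid (a point): Fresh cartridge: white plastic upright block, 28 (its x) by 40 (its y) by 64 mm high (its z), about 80 g, foot edge stepped in by 2, grey band 27 above the foot; this point is its centre, half-way up (32 above its foot). The same either way round (half turn). Three or four fresh ones (absent ones read None) stand loose on the table at the start.
- valve (a joint): Opening angle of the valve lever in rad: 0 = shut (lever across the head, pointing along the head's -x, roughly to the robot), pi/2 = wide open (lever pointing along the head's +y, away from the sockets). Opening turns it clockwise seen from above. Stiff stop at both ends; needs about 2 to 3 N at the lever's end and stays where it is left.
- valve_axis (a point): On the lever's vertical turning axis, at mid-height of the lever. Its own frame turns with the lever: the lever points along its -x.
- valve_grip (a point): A place to take the lever, 68 mm out from the axis, at mid-height of the bar. The grey bar is 12 wide, 14 high, 90 long from the axis, its middle 87 mm above the table; underneath it is free for 30. All in mm.
- tin_in (a point): Open bronze-coloured aluminium date tin, loose, 130 (x) by 170 (y), 45 mm high, walls and floor 4 mm: centre of the inner floor. Large enough for three cartridges standing side by side 50 mm apart along its y.
- cup_a: Bystander, to be left alone: small white ceramic finjan cup without handle (56 dia, 48 mm high) standing under the spout; origin at the centre of its underside.
- cup_b: Bystander, to be left alone: the same kind of cup, on the beige cup mat at the back; origin at the centre of its underside.
- flask: Bystander, to be left alone: stainless vacuum flask, 82 dia, 245 mm high, on the left; origin at the centre of its underside.
- jar: Bystander, to be left alone: amber glass jar, 70 dia, 90 mm high, front left; origin at the centre of its underside.

How it is judged (in metres and radians):
On the way, in this order (a step that is already met when the one before it is completed fails the run):
1. the valve is shut while the spent cartridges are all still in their sockets (value of joint valve below 0.09 rad and distance of each of spent_a_mid, spent_b_mid, spent_c_mid, spent_d_mid from where it was at the start of the episode below 0.012 m), for 0.2 s.
2. with the valve still shut, all spent cartridges are in the tin and all fresh ones are fully home in sockets (value of joint valve below 0.15 rad and ((horizontal distance between fresh_a_mid and socket0 below 0.006 m and z of fresh_a_mid in the frame of socket0 below 0.0135 m) or (horizontal distance between fresh_a_mid and socket1 below 0.006 m and z of fresh_a_mid in the frame of socket1 below 0.0135 m) or (horizontal distance between fresh_a_mid and socket2 below 0.006 m and z of fresh_a_mid in the frame of socket2 below 0.0135 m) or (horizontal distance between fresh_a_mid and socket3 below 0.006 m and z of fresh_a_mid in the frame of socket3 below 0.0135 m)) and angle between each of fresh_a_mid, fresh_b_mid, fresh_c_mid, fresh_d_mid's own z axis and vertical below 0.1 rad and ((horizontal distance between fresh_b_mid and socket0 below 0.006 m and z of fresh_b_mid in the frame of socket0 below 0.0135 m) or (horizontal distance between fresh_b_mid and socket1 below 0.006 m and z of fresh_b_mid in the frame of socket1 below 0.0135 m) or (horizontal distance between fresh_b_mid and socket2 below 0.006 m and z of fresh_b_mid in the frame of socket2 below 0.0135 m) or (horizontal distance between fresh_b_mid and socket3 below 0.006 m and z of fresh_b_mid in the frame of socket3 below 0.0135 m)) and ((horizontal distance between fresh_c_mid and socket0 below 0.006 m and z of fresh_c_mid in the frame of socket0 below 0.0135 m) or (horizontal distance between fresh_c_mid and socket1 below 0.006 m and z of fresh_c_mid in the frame of socket1 below 0.0135 m) or (horizontal distance between fresh_c_mid and socket2 below 0.006 m and z of fresh_c_mid in the frame of socket2 below 0.0135 m) or (horizontal distance between fresh_c_mid and socket3 below 0.006 m and z of fresh_c_mid in the frame of socket3 below 0.0135 m)) and ((horizontal distance between fresh_d_mid and socket0 below 0.006 m and z of fresh_d_mid in the frame of socket0 below 0.0135 m) or (horizontal distance between fresh_d_mid and socket1 below 0.006 m and z of fresh_d_mid in the frame of socket1 below 0.0135 m) or (horizontal distance between fresh_d_mid and socket2 below 0.006 m and z of fresh_d_mid in the frame of socket2 below 0.0135 m) or (horizontal distance between fresh_d_mid and socket3 below 0.006 m and z of fresh_d_mid in the frame of socket3 below 0.0135 m)) and x of spent_a_mid in the frame of tin_in between -0.062 and 0.062 m and y of spent_a_mid in the frame of tin_in between -0.082 and 0.082 m and z of spent_a_mid in the frame of tin_in between 0 and 0.065 m and x of spent_b_mid in the frame of tin_in between -0.062 and 0.062 m and y of spent_b_mid in the frame of tin_in between -0.082 and 0.082 m and z of spent_b_mid in the frame of tin_in between 0 and 0.065 m and x of spent_c_mid in the frame of tin_in between -0.062 and 0.062 m and y of spent_c_mid in the frame of tin_in between -0.082 and 0.082 m and z of spent_c_mid in the frame of tin_in between 0 and 0.065 m and x of spent_d_mid in the frame of tin_in between -0.062 and 0.062 m and y of spent_d_mid in the frame of tin_in between -0.082 and 0.082 m and z of spent_d_mid in the frame of tin_in between 0 and 0.065 m), for 0.2 s.
3. the valve lever is at half open (value of joint valve between 0.665 and 0.905 rad and velocity of joint valve between -0.05 and 0.05 rad/s), for 0.2 s.
At the end, for the whole second after the job is handed in: Every fresh cartridge is upright in a socket, within 3.5 mm of fully down; every spent one lies or stands in the tin; the lever stands at 45 degrees, give or take 6.5 degrees, at rest (all of step 3 and ((horizontal distance between fresh_a_mid and socket0 below 0.006 m and z of fresh_a_mid in the frame of socket0 below 0.0135 m) or (horizontal distance between fresh_a_mid and socket1 below 0.006 m and z of fresh_a_mid in the frame of socket1 below 0.0135 m) or (horizontal distance between fresh_a_mid and socket2 below 0.006 m and z of fresh_a_mid in the frame of socket2 below 0.0135 m) or (horizontal distance between fresh_a_mid and socket3 below 0.006 m and z of fresh_a_mid in the frame of socket3 below 0.0135 m)) and angle between each of fresh_a_mid, fresh_b_mid, fresh_c_mid, fresh_d_mid's own z axis and vertical below 0.1 rad and ((horizontal distance between fresh_b_mid and socket0 below 0.006 m and z of fresh_b_mid in the frame of socket0 below 0.0135 m) or (horizontal distance between fresh_b_mid and socket1 below 0.006 m and z of fresh_b_mid in the frame of socket1 below 0.0135 m) or (horizontal distance between fresh_b_mid and socket2 below 0.006 m and z of fresh_b_mid in the frame of socket2 below 0.0135 m) or (horizontal distance between fresh_b_mid and socket3 below 0.006 m and z of fresh_b_mid in the frame of socket3 below 0.0135 m)) and ((horizontal distance between fresh_c_mid and socket0 below 0.006 m and z of fresh_c_mid in the frame of socket0 below 0.0135 m) or (horizontal distance between fresh_c_mid and socket1 below 0.006 m and z of fresh_c_mid in the frame of socket1 below 0.0135 m) or (horizontal distance between fresh_c_mid and socket2 below 0.006 m and z of fresh_c_mid in the frame of socket2 below 0.0135 m) or (horizontal distance between fresh_c_mid and socket3 below 0.006 m and z of fresh_c_mid in the frame of socket3 below 0.0135 m)) and ((horizontal distance between fresh_d_mid and socket0 below 0.006 m and z of fresh_d_mid in the frame of socket0 below 0.0135 m) or (horizontal distance between fresh_d_mid and socket1 below 0.006 m and z of fresh_d_mid in the frame of socket1 below 0.0135 m) or (horizontal distance between fresh_d_mid and socket2 below 0.006 m and z of fresh_d_mid in the frame of socket2 below 0.0135 m) or (horizontal distance between fresh_d_mid and socket3 below 0.006 m and z of fresh_d_mid in the frame of socket3 below 0.0135 m)) and x of spent_a_mid in the frame of tin_in between -0.062 and 0.062 m and y of spent_a_mid in the frame of tin_in between -0.082 and 0.082 m and z of spent_a_mid in the frame of tin_in between 0 and 0.065 m and x of spent_b_mid in the frame of tin_in between -0.062 and 0.062 m and y of spent_b_mid in the frame of tin_in between -0.082 and 0.082 m and z of spent_b_mid in the frame of tin_in between 0 and 0.065 m and x of spent_c_mid in the frame of tin_in between -0.062 and 0.062 m and y of spent_c_mid in the frame of tin_in between -0.082 and 0.082 m and z of spent_c_mid in the frame of tin_in between 0 and 0.065 m and x of spent_d_mid in the frame of tin_in between -0.062 and 0.062 m and y of spent_d_mid in the frame of tin_in between -0.082 and 0.082 m and z of spent_d_mid in the frame of tin_in between 0 and 0.065 m); the robot touches nothing.
It fails at once if a cup, the flask or the jar is shifted by more than 5 cm or tipped over (distance of any of cup_a, cup_b, flask, jar from where it was at the start of the episode above 0.05 m or angle between any of cup_a, cup_b, flask, jar's own z axis and vertical above 0.5 rad).
Of fresh_a, fresh_b, fresh_c, fresh_d only 3 to 4 are there at a start; the rules pass over those that are not, and their reading is None.
Of spent_a, spent_b, spent_c, spent_d only 2 to 3 are there at a start; the rules pass over those that are not, and their reading is None.
At some moment in a run one of tin may be knocked a few centimetres aside while the robot is not near it.
It also fails if it takes over 210 s, if anything falls off the work surface, if the arm or the gripper's body presses on something with over 40 N, if the wrist force passes 120 N, or if a joint passes its speed limit or range.

## Robot

A 7-joint arm with a two-finger parallel gripper is mounted at the origin on the work surface. World frame = base frame: x ahead of the robot, y to its left, z up, the work surface at z = 0. Lengths are in mm, angles in rad, forces in N, time in s.
With the tool pointing down it reaches from about 400 to 900 mm from the base axis. Payload 5.5 kg.
Tool frame: the origin (TCP) lies at the very end of the fingers, on their centre line; the grasp point (between the pads) lies 19 mm behind it (bot.hold_point_z is the z of the grasp point in the tool frame, in mm); z points along the fingers, y is the line along which they close (so a half turn about z gives the same grasp; the last joint's range is limited). The gripper opens to 92 mm and grips with 3 to 60 N. Pads are 19 mm wide; open, the fingers measure 130 mm over their backs; the gripper's body (75 mm by 190 mm) begins 47 mm behind the grasp point.
Start: joints at [-1.047, 0.501, -0.427, 1.55, 0.221, 1.138, -0.21], TCP at [167.566, 628.03, 226.729] pointing down, gripper open.
Joint ranges: [-2.88, 2.88], [-0.31, 2.03], [-1.54, 1.56], [0.2, 2.42], [-1.41, 4.55], [0.19, 2.02], [-2.57, 2.57]. Speed limits (rad/s): [2.57, 2.57, 3.14, 3.14, 3.14, 3.14, 3.14].

## Interface

Orientations are given as a rotation vector (axis times angle).
In Python, from rig import bot, vision, order gives the robot as it stands.
- The arm moves only by the tool send_rows, never from a script. Its argument "plan" is text: rows parted by semicolons, each of 7 numbers parted by spaces: the closure, from 0 (fully open) to 1 (shut), then the shift along the world's x, y, z normalised to -1 to 1, where 1 is 500 mm, then the turn, a rotation vector about the world's x, y, z normalised to -1 to 1, where 1 is 30 degrees. A call has exactly 10 rows; each row is the pose to reach, as a shift and turn from the pose commanded when the call began; what a row does not reach only later rows make up. A row lasts 1/8 s, in which the tool goes at most 62.5 mm and 10.7 degrees, less where a joint would pass 70% of its speed; a pose out of reach is approached as far as the arm can. A call with a number of a shift or a turn outside -1 to 1 is refused whole. A call with a gripper value outside its range is refused whole. The fingers move at their own pace and stop on an object; "grip_force" is the grip in N (left out, the last holds). Time passes only in rows, so rows that repeat a pose let the fingers close, or fill a call up. It gives the time, the measured TCP pose, the force, the opening and the grip force at its end, in the units of the state.
- bot.get_obs(): the state, without advancing time (a new reading comes with each control period).
- vision.read_camera(name): name is "scene" or "top" or "wrist"; returns a dict with "img" (480x640x3 uint8, red, green, blue), "depth" (480x640 float32, mm along the optical axis (not along the pixel's ray), 0 where there is no reading), "fx", "fy", "cx", "cy" (pixels), "rvec" (rotation vector, rad) and "tvec" (3), from world to camera coordinates, as OpenCV has them. Camera axes: x right, y down, z forward; pixel columns grow to the right and rows downward; lengths in mm; the calibration is good to about 2 mm. The wrist camera is an equidistant fisheye: a pixel r from the principal point sees the ray r / f radians off the axis. A picture is of the moment at which its call begins.
- order.close_job(): hands the job in; it is judged then, once.
The state is a dict: "clock": time; "joint_pos": joint angles; "qvel": joint speeds; "tau": joint torques, N m; "position": TCP position; "tool_rot": TCP orientation; "force": force on the tool from outside, world axes, zero at the start; "torque": the same for the moment, N m; "finger_gap": opening from 0.0 (shut) to 1.0 (fully open); "grasp_force": force on a finger pad.
Only numpy, scipy, OpenCV 4.12 (cv2) and the standard library are available. Lean on these libraries where they do the work, as an engineer would, in place of code of your own. Each camera call takes 0.05 s, during which the arm holds its last target. There are 200 camera calls.

## Working session

There is one attempt and no reset: what is moved stays moved. The work goes in short steps, Python scripts to look and compute and a tool call to move; the robot and the scene stay as the last step left them, time stands still between calls to the robot, and variables do not carry over. Pictures are saved under pics/ and viewed, at most 14 in all, crops included, and the job is handed in when it is done.

Besides the shell and the picture viewer there is one more tool, called as a command line: name --argument value ..., lists and objects as JSON in quotes. send_rows: Moves the arm, as the interface text tells. Scaled input: -1 to 1 covers 500 mm each way for a shift and 30 degrees each way for a turn. Its arguments: {"type":"object","properties":{"plan":{"type":"string"},"grip_force":{"type":"number"}},"required":["plan"]}

```bash
mkdir -p pics; ls
cat > h.py <<'E'
import numpy as np, cv2
from rig import bot, vision, order
def cloud(c):
    d=c["depth"]; v,u=np.mgrid[0:480,0:640]
    P=np.stack([(u-c["cx"])/c["fx"]*d,(v-c["cy"])/c["fy"]*d,d],-1)
    R=cv2.Rodrigues(np.array(c["rvec"],float))[0]
    W=(P-np.array(c["tvec"]).ravel())@R
    W[d<=0]=np.nan
    return W
def save(c,n): cv2.imwrite("pics/"+n+".png",c["img"][:,:,::-1])
E
python3 - <<'E'
from h import *
for n in("top","scene"):
    c=vision.read_camera(n); save(c,n+"0"); np.savez(n+"0.npz",W=cloud(c),**c)
    print(n,c["fx"],c["rvec"],c["tvec"])
print(bot.get_obs())
E
```

```text
pics
top 494.47003903661255 [ 2.1214761  -2.13314022  0.20039575] [  60.16145952  571.58617829 1052.80188841]
scene 536.2888311400922 [ 1.22031848  2.06919308 -1.0934544 ] [ 187.37902376 -212.72667588 1541.25294989]
{'clock': 0.1, 'joint_pos': array([-1.04684209,  0.5017242 , -0.42679167,  1.5513327 ,  0.22082547,
        1.13831403, -0.21030443]), 'qvel': array([ 0.00039935, -0.00240087, -0.00151786, -0.00043037, -0.00060226,
        0.0003561 ,  0.00059656]), 'tau': array([-1.12308990e-02, -5.67871106e+01, -5.83796069e+00, -2.79918587e+01,
       -6.88530598e-02,  2.41851783e-02,  1.95806217e-05]), 'position': array([167.47194774, 627.40758369, 225.80473465]), 'tool_rot': array([-4.08340864e-01, -3.11469285e+00,  2.67792674e-03]), 'force': array([-0.40563679,  0.05150016, -0.00134396]), 'torque': array([-0.01586764, -0.04203508, -0.01739988]), 'grasp_force': 0.0, 'finger_gap': 1.0023245872251854}
```

View pics/top0.png

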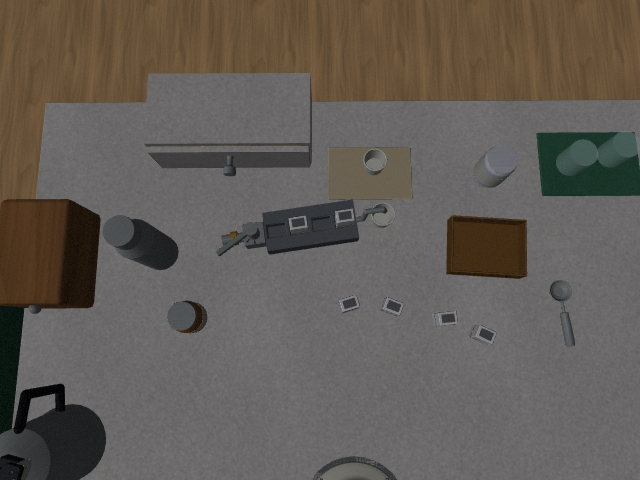

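View pics/scene0.png

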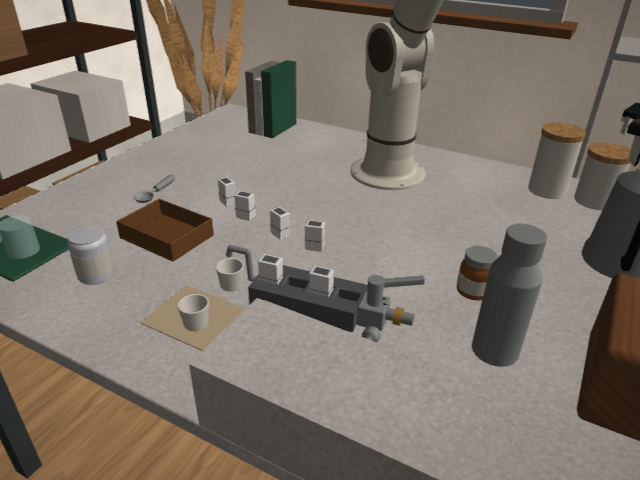

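The top view shows the head at (310,227), with spent cartridges at (298,223) and (345,215), so sockets 1 and 3 are empty. The lever points to (220,250), the tin is at (487,246), and the fresh cartridges are at (349,304), (393,306), (446,319) and (484,334). Next I'll measure these with depth.

```bash
cat >> h.py <<'E'
def rects(W,img,zlo,zhi,xr,yr,amin=150,white=None):
    m=(W[...,2]>zlo)&(W[...,2]<zhi)&(W[...,0]>xr[0])&(W[...,0]<xr[1])&(W[...,1]>yr[0])&(W[...,1]<yr[1])
    if white: m&=img.min(-1)>white
    n,l,s,_=cv2.connectedComponentsWithStats(m.astype(np.uint8),connectivity=4)
    out=[]
    for i in range(1,n):
        p=W[l==i]
        if len(p)<amin: continue
        r=cv2.minAreaRect(p[:,:2].astype(np.float32)); (cx,cy),(w,h),a=r
        if w>h: w,h,a=h,w,a+90   # w short (x), h long (y); a = angle of short axis
        a=(a+90)%180-90
        out.append((len(p),np.round([cx,cy,w,h,a,np.median(p[:,2])],1)))
    return out
E
python3 - <<'E'
from h import *
c=np.load("top0.npz"); W=c["W"]; img=c["img"]
for nm,(u,v) in dict(base=(355,465),head=(270,235),fresh=(349,304),spent=(345,215),tin=(487,246),lever=(220,250),flask=(124,230),jar=(185,315),cupA=(382,215),cupB=(375,160)).items(): print(nm,W[v,u].round(1))
print("fresh");[print(r) for r in rects(W,img,57,72,(250,600),(-500,300),30)]
print("spent");[print(r) for r in rects(W,img,78,94,(450,750),(-150,180),30)]
print("head");[print(r) for r in rects(W,img,38,52,(450,750),(-100,250),100)]
print("tin");[print(r) for r in rects(W,img,38,52,(350,700),(-500,-150),60)]
print("lever");[print(r) for r in rects(W,img,86,100,(400,750),(180,330),20)]
m=(W[...,2]>88)&(W[...,2]<98)&(W[...,0]>400)&(W[...,0]<750)&(W[...,1]>150)&(W[...,1]<330)
p=W[m];print(len(p),p[:,:2].min(0),p[:,:2].max(0))
E
```

```text
base [101.   -3.6  12.7]
head [nan nan nan]
fresh [440.9   6.8  61.7]
spent [633.9  14.   84.5]
tin [ 577.5 -320.2    5.7]
lever [555.6 283.5  94. ]
flask [567.  429.5 246. ]
jar [418.  353.4  89.3]
cupA [653.8 -77.3   3. ]
cupB [789.2 -63.6   6.6]
fresh
(237, array([443.2,   6.4,  27.8,  39.8,  16.5,  62.4]))
(242, array([436.6, -88.8,  27.8,  40. , -20.6,  62.5]))
(243, array([ 410.1, -206. ,   27.7,   41.3,    5.9,   62.4]))
(251, array([ 374.9, -285.9,   28.1,   40.5,  -24.8,   62.6]))
spent
(233, array([633.1,  14.9,  28.9,  39.7,   7.7,  85.1]))
(233, array([618.5, 117.4,  29.5,  39.5,   5.5,  85.3]))
head
(2793, array([618.1, 116.5,  90.9, 260.3,   8.5,  43.1]))
(131, array([646.8, -75. ,  52.8,  54.5,  73.2,  45. ]))
tin
(582, array([ 572.8, -311.6,  130.8,  171.7,   -3.9,   42.6]))
lever
(44, array([732.9, 270. ,  15. ,  27.2,   1.3,  94.3]))
(361, array([577.1, 247.3,  30.1, 103.3,  44.1,  92.6]))
383 [545.20064138 205.16172291] [748.87851698 292.95156221]
```

send_rows --plan "0 0.783 -0.712 0 0 0 -1;0 0.783 -0.712 0 0 0 -1;0 0.783 -0.712 0 0 0 -1;0 0.783 -0.712 0 0 0 -1;0 0.783 -0.712 0 0 0 -1;0 0.783 -0.712 0 0 0 -1;0 0.783 -0.712 0 0 0 -1;0 0.783 -0.712 0 0 0 -1;0 0.783 -0.712 -0.15 0 0 -1;0 0.783 -0.712 -0.15 0 0 -1" --grip_force 15

```text
clock: 1.35
position: [557.8, 268.3, 147.7]
tool_rot: [-1.204, -2.897, 0.009]
force: [-0.9, 0.1, 1.2]
finger_gap: 1.002
grasp_force: 0.0
```

send_rows --plan "0 0 0 0 0 0 -0.133;0 0 0 -0.163 0 0 -0.133;0 0 0 -0.163 0 0 -0.133;0 0 0 -0.163 0 0 -0.133;0.7 0 0 -0.163 0 0 -0.133;1 0 0 -0.163 0 0 -0.133;1 0 0 -0.163 0 0 -0.133;1 0 0 -0.163 0 0 -0.133;1 0 0 -0.163 0 0 -0.133;1 0 0 -0.163 0 0 -0.133"

```text
clock: 2.6
position: [559.1, 272.0, 70.2]
tool_rot: [-1.301, -2.859, 0.0]
force: [0.1, 0.2, 0.2]
finger_gap: 0.397
grasp_force: 0.0
```

Run:
```python
from h import *
c=vision.read_camera("wrist"); save(c,"w1"); print(bot.get_obs())
```

```text
{'clock': 2.65, 'joint_pos': array([-0.40338783,  0.60376957, -0.12428859,  1.74433382,  0.09821179,
        0.79975786,  0.14232558]), 'qvel': array([-1.33335342e-03,  5.65233447e-04,  1.94534011e-04, -2.98402333e-04,
        4.63571917e-04, -9.51686831e-05,  2.53619295e-03]), 'tau': array([ 8.45312927e-03, -5.88065600e+01, -1.57694075e+00, -2.24990594e+01,
       -4.40497161e-02,  5.02949883e-02, -5.47647448e-05]), 'position': array([558.96836081, 271.97894846,  70.12674442]), 'tool_rot': array([-1.30102439e+00, -2.85932507e+00,  2.45553844e-04]), 'force': array([ 0.49763277,  0.22005079, -1.64041195]), 'torque': array([-0.08722083, -0.01730593,  0.01694578]), 'grasp_force': 0.0, 'finger_gap': 0.35536360877655343}
```

View pics/w1.png

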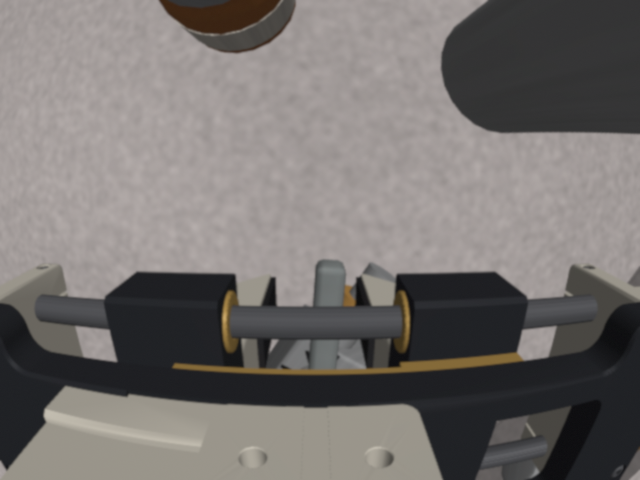

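send_rows --plan "1 0 0 0 0 0 0;1 0 0 0 0 0 0;1 0 0 0 0 0 0;1 0 0 0 0 0 0;1 0 0 0 0 0 0;1 -0.012 -0.0118 0 0 0 0.233;1 -0.0224 -0.0248 0 0 0 0.467;1 -0.031 -0.039 0 0 0 0.7;1 -0.038 -0.0542 0 0 0 0.933;1 -0.038 -0.0542 0 0 0 0.933"

```text
clock: 3.9
position: [539.6, 244.6, 70.3]
tool_rot: [-0.572, -3.088, 0.0]
force: [-0.9, 1.0, -0.6]
finger_gap: 0.13
grasp_force: 15.1
```

send_rows --plan "1 -0.0056 -0.0182 0 0 0 0.267;1 -0.0084 -0.037 0 0 0 0.533;1 -0.0088 -0.0536 0 0 0 0.767;1 -0.0076 -0.069 0 0 0 0.983;1 -0.0076 -0.069 0 0 0 0.983;1 -0.0076 -0.069 0 0 0 0.983;1 -0.0076 -0.069 0 0 0 0.983;0.6 -0.0076 -0.069 0 0 0 0.983;0.6 -0.0076 -0.069 0 0 0 0.983;0.6 -0.0076 -0.069 0 0 0 0.983"

```text
clock: 5.15
position: [536.4, 209.9, 70.1]
tool_rot: [0.233, -3.133, 0.001]
force: [0.6, 0.8, -0.0]
finger_gap: 0.384
grasp_force: 0.0
```

Run:
```python
from h import *
o=bot.get_obs(); print(o["position"],o["tool_rot"],o["force"])
c=vision.read_camera("wrist"); save(c,"w2")
```

```text
[536.42575326 209.88418288  70.10061066] [ 2.33013010e-01 -3.13284960e+00  8.13489532e-04] [ 0.64307721  0.80257121 -0.01949299]
```

View pics/w2.png

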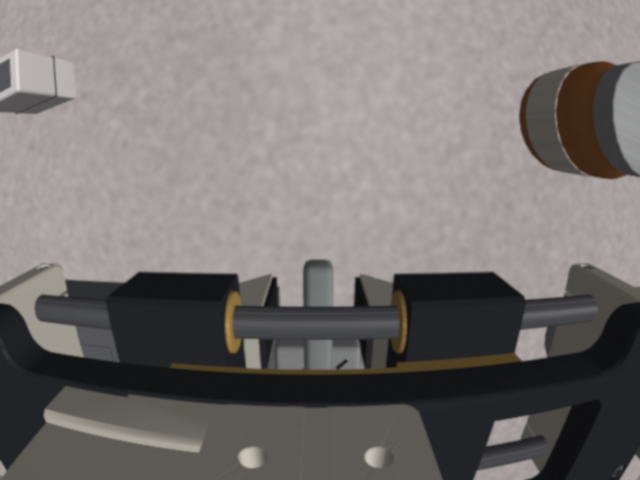

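send_rows --plan "0.4 0 0 0.18 0 0 0;0 0 0 0.18 0 0 0;0 0.1644 -0.186 0.18 0 0 -1;0 0.1644 -0.186 0.18 0 0 -1;0 0.1644 -0.186 0.18 0 0 -1;0 0.1644 -0.186 0.18 0 0 -1;0 0.1644 -0.186 0.18 0 0 -1;0 0.1644 -0.186 0.18 0 0 -1;0 0.1644 -0.186 0.18 0 0 -1;0 0.1644 -0.186 0.18 0 0 -1"

```text
clock: 6.45
position: [618.4, 117.7, 160.3]
tool_rot: [-0.583, -3.087, -0.0]
force: [-0.5, -0.3, -0.4]
finger_gap: 0.996
grasp_force: 0.0
```

send_rows --plan "0 0 0 0 0 0 -1;0 0 0 0 0 0 -1;0 0 0 0 0 0 -1;0 0 0 0 0 0 -1;0 0 0 0 0 0 -1;0 0 0 0 0 0 -1;0 0 0 0 0 0 -1;0 0 0 0 0 0 -1;0 0 0 0 0 0 -1;0 0 0 0 0 0 -1"

```text
clock: 7.7
position: [618.5, 117.4, 160.2]
tool_rot: [-1.364, -2.83, 0.0]
force: [-0.6, 0.0, -0.7]
finger_gap: 0.998
grasp_force: 0.0
```

send_rows --plan "0 0 0 0 0 0 -1;0 0 0 0 0 0 -1;0 0 0 0 0 0 -1;0 0 0 0 0 0 -1;0 0 0 0 0 0 -1;0 0 0 0 0 0 -1;0 0 0 0 0 0 -1;0 0 0 0 0 0 -1;0 0 0 0 0 0 -1;0 0 0 0 0 0 -1"

```text
clock: 8.95
position: [618.5, 117.4, 160.2]
tool_rot: [2.05, 2.381, 0.0]
force: [0.1, -0.9, 0.2]
finger_gap: 1.004
grasp_force: 0.0
```

Run:
```python
from h import *
o=bot.get_obs(); print(o["position"],o["tool_rot"],o["joint_pos"])
c=vision.read_camera("wrist"); save(c,"w3"); np.savez("w3.npz",**c); print({k:c[k] for k in c if k not in("img","depth")},np.median(c["depth"]))
```

```text
[618.47351011 117.42631233 160.23247185] [2.04952201e+00 2.38096940e+00 4.18193820e-05] [-0.20787157  0.49775639 -0.03012596  1.67566616  0.01744337  0.9684054
 -0.09488485]
{'fx': 371.64829954431775, 'fy': 371.64829954431775, 'cx': 315.4897704888641, 'cy': 240.8959743857351, 'rvec': array([-2.88069192, -0.21579281, -0.02668005]), 'tvec': array([-628.19524706,    7.99337025,  331.84935717])} 241.53397
```

View pics/w3.png

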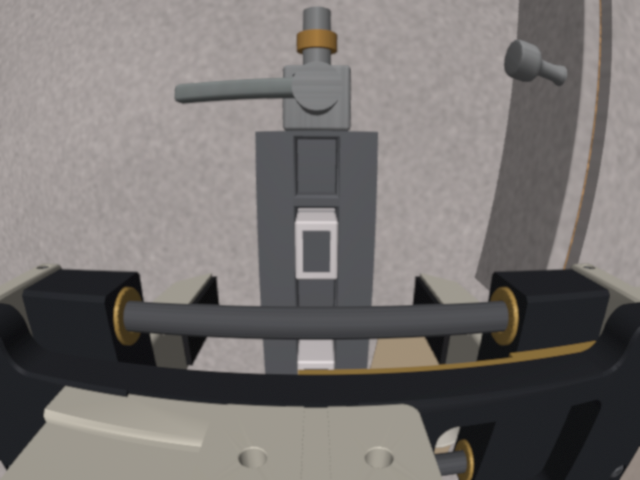

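```bash
cat >> h.py <<'E'
def wcloud(c):
    d=c["depth"]; v,u=np.mgrid[0:480,0:640].astype(float)
    x=(u-c["cx"])/c["fx"]; y=(v-c["cy"])/c["fy"]; t=np.hypot(x,y)+1e-9
    P=np.stack([np.tan(t)*x/t*d,np.tan(t)*y/t*d,d],-1)
    R=cv2.Rodrigues(np.array(c["rvec"],float))[0]
    W=(P-np.array(c["tvec"]).ravel())@R; W[d<=0]=np.nan
    return W
E
python3 - <<'E'
from h import *
c=dict(np.load("w3.npz")); W=wcloud(c)
print([W[v,u].round(1) for u,v in((317,165),(317,220),(317,90),(270,200))])
print(rects(W,c["img"],78,94,(560,680),(60,180),100))
print(rects(W,c["img"],15,32,(590,640),(130,200),100))
print(rects(W,c["img"],78,100,(480,640),(190,260),100))
E
```

```text
[array([611. , 169.3,  23.7]), array([615.6, 137.5,  85.6]), array([603.5, 217.3,  97.1]), array([580.1, 139.7,  46.3])]
[(2590, array([618.1, 117.7,  27.9,  40.4,   8. ,  87.7]))]
[(2116, array([610.3, 168.7,  30.8,  42.4,   8.3,  23.7]))]
[(4371, array([565.5, 218.7,  29.9, 104.1, -87.4,  95.3]))]
```

Run:
```python
from h import *
c=dict(np.load("w3.npz")); W=wcloud(c)
m=(W[...,2]>90)&(W[...,2]<100)&(W[...,0]>500)&(W[...,0]<580)&(W[...,1]>190)&(W[...,1]<250)
p=W[m][:,:2]; f=cv2.fitLine(p.astype(np.float32),cv2.DIST_L2,0,.01,.01).ravel(); print(f,np.degrees(np.arctan2(f[1],f[0])),p.min(0),p.max(0))
```

```text
[9.8833185e-01 1.5231612e-01 5.4855896e+02 2.1172809e+02] 8.761173 [513.96870903 201.75888234] [579.98370389 222.50964472]
```

send_rows --plan "0.45 0 0 -0.1 0 0 0;0.45 0 0 -0.208 0 0 0;0.45 0 0 -0.208 0 0 0;0.5 0 0 -0.208 0 0 0;1 0 0 -0.208 0 0 0;1 0 0 -0.208 0 0 0;1 0 0 -0.208 0 0 0;1 0 0 -0.208 0 0 0;1 0 0 -0.208 0 0 0;1 0 0 -0.208 0 0 0" --grip_force 25

```text
clock: 10.25
position: [619.3, 117.6, 57.6]
tool_rot: [2.049, 2.38, 0.002]
force: [-1.1, 0.3, 6.8]
finger_gap: 0.302
grasp_force: 25.0
```

send_rows --plan "1 0 0 0.12 0 0 0;1 0 0 0.238 0 0 0;1 -0.097 -0.938 0.238 0 0 -0.413;1 -0.097 -0.938 0.238 0 0 -0.413;1 -0.097 -0.938 0.238 0 0 -0.413;1 -0.097 -0.938 0.238 0 0 -0.413;1 -0.097 -0.938 0.238 0 0 -0.413;1 -0.097 -0.938 0.238 0 0 -0.413;1 -0.097 -0.938 0.238 0 0 -0.413;1 -0.097 -0.938 0.238 0 0 -0.413"

```text
clock: 11.5
position: [567.8, -356.5, 175.1]
tool_rot: [2.299, 2.14, -0.003]
force: [1.3, 0.3, -1.2]
finger_gap: 0.307
grasp_force: 25.0
```

Run:
```python
from h import *
o=bot.get_obs(); print(o["position"],o["finger_gap"])
c=vision.read_camera("top"); save(c,"t1"); W=cloud(c)
print(rects(W,c["img"],36,54,(350,700),(-500,-150),60))
print(rects(W,c["img"],78,94,(450,750),(-150,180),30))
```

```text
[ 567.75615874 -356.53959176  175.11752297] 0.30709527679205606
[(564, array([ 573.2, -311.4,  131.9,  171.9,   -4.1,   42.5]))]
[(230, array([633.6,  14.9,  28.6,  39.6,   7.2,  85.2]))]
```

View pics/t1.png

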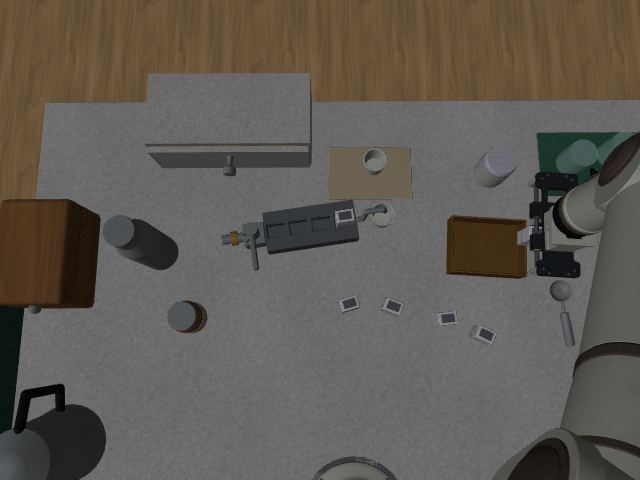

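send_rows --plan "1 0 0 -0.1 0 0 0;1 0 0 -0.2 0 0 0;1 0 0 -0.266 0 0 0;1 0 0 -0.266 0 0 0;1 0 0 -0.266 0 0 0;0.45 0 0 -0.266 0 0 0;0.45 0 0 -0.266 0 0 0;0.45 0 0 -0.266 0 0 0;0.45 0 0 -0.1 0 0 0;0.45 0 0 0 0 0 0"

```text
clock: 12.8
position: [569.3, -351.2, 167.7]
tool_rot: [-2.293, -2.144, 0.001]
force: [0.7, -1.1, -0.1]
finger_gap: 0.551
grasp_force: 0.0
```

send_rows --plan "0.45 0.126 0.732 0 0 0 0.413;0.45 0.126 0.732 0 0 0 0.413;0.45 0.126 0.732 0 0 0 0.413;0.45 0.126 0.732 0 0 0 0.413;0.45 0.126 0.732 0 0 0 0.413;0.45 0.126 0.732 0 0 0 0.413;0.45 0.126 0.732 0 0 0 0.413;0.45 0.126 0.732 0 0 0 0.413;0.45 0.126 0.732 -0.12 0 0 0.413;0.45 0.126 0.732 -0.12 0 0 0.413"

```text
clock: 14.05
position: [628.4, 11.5, 102.8]
tool_rot: [-2.049, -2.373, 0.012]
force: [-1.0, 0.3, -0.6]
finger_gap: 0.548
grasp_force: 0.0
```

send_rows --plan "0.45 0 0 -0.118 0 0 0;0.45 0 0 -0.118 0 0 0;1 0 0 -0.118 0 0 0;1 0 0 -0.118 0 0 0;1 0 0 -0.118 0 0 0;1 0 0 -0.118 0 0 0;1 0 0 -0.118 0 0 0;1 0 0 -0.118 0 0 0;1 0 0 0 0 0 0;1 0 0 0.12 0 0 0"

```text
clock: 15.3
position: [632.0, 14.6, 167.5]
tool_rot: [-2.048, -2.38, 0.003]
force: [1.4, 0.5, -1.4]
finger_gap: 0.3
grasp_force: 25.0
```

send_rows --plan "1 -0.115 -0.573 0.01 0 0 -0.413;1 -0.115 -0.573 0.01 0 0 -0.413;1 -0.115 -0.573 0.01 0 0 -0.413;1 -0.115 -0.573 0.01 0 0 -0.413;1 -0.115 -0.573 0.01 0 0 -0.413;1 -0.115 -0.573 0.01 0 0 -0.413;1 -0.115 -0.573 0.01 0 0 -0.413;1 -0.115 -0.573 0.01 0 0 -0.413;1 -0.115 -0.573 0 0 0 -0.413;1 -0.115 -0.573 0 0 0 -0.413"

```text
clock: 16.55
position: [575.4, -270.9, 166.5]
tool_rot: [-2.292, -2.147, 0.0]
force: [-0.0, 0.2, -0.5]
finger_gap: 0.299
grasp_force: 25.0
```

Run:
```python
from h import *
o=bot.get_obs(); print(o["position"],o["finger_gap"])
c=vision.read_camera("top"); W=cloud(c); save(c,"t2")
print(rects(W,c["img"],36,54,(350,700),(-500,-150),60))
print("spent in tin",rects(W,c["img"],58,75,(500,650),(-420,-220),30))
print("fresh",rects(W,c["img"],57,72,(300,500),(-400,100),100))
```

```text
[ 575.36398181 -270.92768888  166.52232709] 0.29884930917723107
[(363, array([ 573.1, -311.2,  131.6,  170.8,   -4. ,   42.4]))]
spent in tin []
fresh [(241, array([443.3,   6.5,  28.1,  39.9,  16.6,  62.6])), (238, array([436.6, -88.8,  28. ,  40.3, -21.2,  62.7])), (243, array([ 410.1, -206. ,   27.8,   41. ,    6.2,   62.5])), (253, array([ 375. , -286. ,   28.3,   41.2,  -24.5,   62.5]))]
```

send_rows --plan "1 0 0 -0.1 0 0 0;1 0 0 -0.2 0 0 0;1 0 0 -0.264 0 0 0;1 0 0 -0.264 0 0 0;1 0 0 -0.264 0 0 0;0.45 0 0 -0.264 0 0 0;0.45 0 0 -0.264 0 0 0;0.45 0 0 -0.264 0 0 0;0.45 0 0 -0.13 0 0 0;0.45 0 0 -0.06 0 0 0"

```text
clock: 17.85
position: [576.1, -272.5, 139.4]
tool_rot: [2.294, 2.145, 0.001]
force: [1.3, 0.5, 0.7]
finger_gap: 0.554
grasp_force: 0.0
```

send_rows --plan "0.45 -0.265 0.556 0 0 0 0.68;0.45 -0.265 0.556 0 0 0 0.68;0.45 -0.265 0.556 0 0 0 0.68;0.45 -0.265 0.556 0 0 0 0.68;0.45 -0.265 0.556 0 0 0 0.68;0.45 -0.265 0.556 0 0 0 0.68;0.45 -0.265 0.556 0 0 0 0.68;0.45 -0.265 0.556 -0.06 0 0 0.68;0.45 -0.265 0.556 -0.06 0 0 0.68;0.45 -0.265 0.556 -0.06 0 0 0.68"

```text
clock: 19.1
position: [443.5, 4.9, 107.6]
tool_rot: [1.881, 2.516, -0.0]
force: [-0.3, 0.5, -1.3]
finger_gap: 0.549
grasp_force: 0.0
```

Run:
```python
from h import *
o=bot.get_obs(); print(o["position"],o["tool_rot"])
c=vision.read_camera("top"); W=cloud(c); save(c,"t3")
print(rects(W,c["img"],36,54,(350,700),(-500,-150),60))
print("spent in tin",rects(W,c["img"],58,75,(500,650),(-420,-220),30))
print("spent",rects(W,c["img"],78,94,(450,750),(-150,180),30))
```

```text
[443.5317857    4.88599052 107.5949167 ] [ 1.88078031e+00  2.51619121e+00 -2.15943483e-04]
[(626, array([ 572.6, -311.4,  131.1,  171.9,   -4. ,   42.2]))]
spent in tin [(236, array([ 575.3, -270.4,   29. ,   39.3,   -3.6,   66.5])), (248, array([ 569.3, -350.7,   28.2,   41.8,   -4.1,   66.4]))]
spent []
```

send_rows --plan "0.45 0 0.003 -0.1 0 0 0;0.45 0 0.003 -0.147 0 0 0;0.45 0 0.003 -0.147 0 0 0;1 0 0.003 -0.147 0 0 0;1 0 0.003 -0.147 0 0 0;1 0 0.003 -0.147 0 0 0;1 0 0.003 -0.147 0 0 0;1 0 0.003 -0.147 0 0 0;1 0 0.003 -0.147 0 0 0;1 0 0.003 -0.147 0 0 0"

```text
clock: 20.4
position: [443.9, 7.5, 34.8]
tool_rot: [1.877, 2.517, 0.002]
force: [-0.4, 0.1, 7.4]
finger_gap: 0.304
grasp_force: 25.0
```

send_rows --plan "1 0 0 0.12 0 0 0;1 0 0 0.17 0 0 0;1 0.333 0.324 0.17 0 0 -0.27;1 0.333 0.324 0.17 0 0 -0.27;1 0.333 0.324 0.17 0 0 -0.27;1 0.333 0.324 0.17 0 0 -0.27;1 0.333 0.324 0.17 0 0 -0.27;1 0.333 0.324 0.17 0 0 -0.27;1 0.333 0.324 0.17 0 0 -0.27;1 0.333 0.324 0.17 0 0 -0.27"

```text
clock: 21.65
position: [609.1, 168.1, 119.0]
tool_rot: [2.053, 2.378, -0.001]
force: [-1.6, 0.1, -0.7]
finger_gap: 0.304
grasp_force: 25.0
```

```bash
cat >> h.py <<'E'
def st():
    o=bot.get_obs(); r=o["tool_rot"]; a=(2*np.degrees(np.arctan2(r[1],r[0]))-90+90)%180-90
    print(o["clock"].__round__(2),o["position"].round(1),"closing",round(a,1),"gap",round(o["finger_gap"],3),"F",o["force"].round(1),"v",abs(o["qvel"]).max().round(3))
E
python3 - <<'E'
from h import *
st(); c=vision.read_camera("wrist"); st(); W=wcloud(c); save(c,"w4")
c=vision.read_camera("top"); W=cloud(c); save(c,"t4")
print(rects(W,c["img"],140,160,(500,700),(100,240),10))
m=(W[...,0]>590)&(W[...,0]<635)&(W[...,1]>145)&(W[...,1]<195);print(np.nanmax(W[m],0))
E
```

```text
21.65 [609.1 168.1 119. ] closing 8.4 gap 0.304 F [-1.6  0.1 -0.7] v 0.008
21.7 [609.2 168.4 119. ] closing 8.4 gap 0.304 F [ 0.9  0.1 -1.5] v 0.005
[]
[634.88582832 194.88164274 554.64200109]
```

View pics/w4.png

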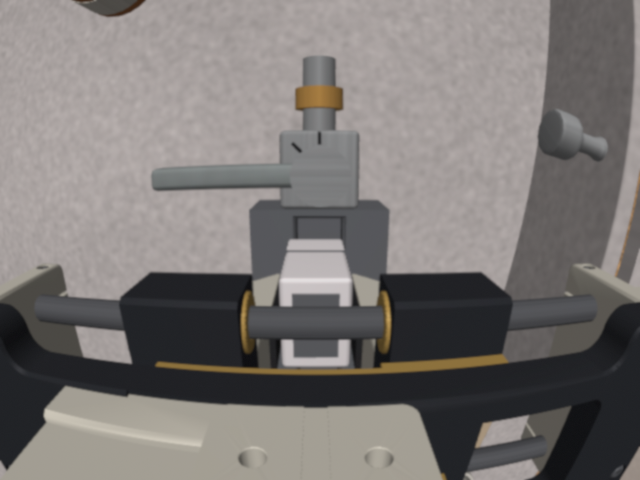

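```bash
cat >> h.py <<'E'
A=np.radians(8.3); HX=np.array([np.cos(A),np.sin(A)]); HY=np.array([-np.sin(A),np.cos(A)])
S=[np.array([618.2,117.6])+HY*52*(k-2) for k in range(4)]
def fit(k):
    """held cartridge relative to socket k, head axes, from the wrist camera"""
    st(); c=vision.read_camera("wrist"); W=wcloud(c)
    q=(W[...,:2]-S[k]); X=q@HX; Y=q@HY; Z=W[...,2]; p=bot.get_obs()["position"]
    t=(c["img"].min(-1)>90)&(abs(X)<30)&(abs(Y)<40)
    top=t&(Z>p[2]+22)&(Z<p[2]+36); zt=np.median(Z[top]); top=t&(abs(Z-zt)<2)
    side=t&(Z<zt-4)&(Z>zt-45)
    print("top z",zt.round(1),"X",np.percentile(X[top],[1,99]).round(1),"Y+ edge",np.percentile(Y[top],[98,99.5]).round(1),"side Y",np.percentile(Y[side],[20,50,80]).round(1) if side.any() else None, "TCP rel",((p[:2]-S[k])@HX).round(1),((p[:2]-S[k])@HY).round(1))
    fl=(abs(X)<12)&(Z>18)&(Z<30)&(abs(Y)<30); 
    if fl.any(): print("hole Y+",np.percentile(Y[fl],[95,99.5]).round(1))
    fl=(Z>18)&(Z<30)&(abs(Y)<30)&(abs(X)<25)
    if fl.any(): print("hole X",np.percentile(X[fl],[1,99]).round(1))
E
python3 - <<'E'
from h import *
print(S); fit(3)
E
```

```text
[array([633.2130449 ,  14.68931794]), array([625.70652245,  66.14465897]), array([618.2, 117.6]), array([610.69347755, 169.05534103])]
21.75 [609.3 168.7 119. ] closing 8.4 gap 0.306 F [-0.5  0.4 -0.9] v 0.006
top z 148.6 X [-23.1  18.6] Y+ edge [18.9 19.2] side Y [10.6 18.8 19.2] TCP rel -1.3 0.0
hole Y+ [16.3 16.9]
hole X [-15.2  14.3]
```

send_rows --plan "1 0 0 -0.06 0 0 0;1 0 0 -0.06 0 0 0;1 0 0 -0.06 0 0 0;1 0 0 -0.06 0 0 0;1 0 0 -0.06 0 0 0;1 0 0 -0.06 0 0 0;1 0 0 -0.06 0 0 0;1 0 0 -0.06 0 0 0;1 0 0 -0.06 0 0 0;1 0 0 -0.06 0 0 0"

```text
clock: 23.05
position: [609.4, 169.4, 88.7]
tool_rot: [-2.052, -2.379, 0.0]
force: [-0.5, 0.1, -1.3]
finger_gap: 0.306
grasp_force: 25.0
```

Run:
```python
from h import *
fit(3)
```

```text
23.05 [609.4 169.4  88.7] closing 8.5 gap 0.306 F [-0.5  0.1 -1.3] v 0.001
top z 118.2 X [-22.8  18.6] Y+ edge [19.6 19.9] side Y [11.3 19.6 20. ] TCP rel -1.2 0.6
hole Y+ [16.5 16.7]
hole X [-15.2  14.9]
```

send_rows --plan "1 0.002 0.0006 0 0 0 0;1 0.002 0.0006 0 0 0 0;1 0.002 0.0006 -0.015 0 0 0;1 0.002 0.0006 -0.03 0 0 0;1 0.002 0.0006 -0.045 0 0 0;1 0.002 0.0006 -0.058 0 0 0;1 0.002 0.0006 -0.065 0 0 0;1 0.002 0.0006 -0.065 0 0 0;1 0.002 0.0006 -0.065 0 0 0;1 0.002 0.0006 -0.065 0 0 0"

```text
clock: 24.35
position: [610.3, 169.7, 57.8]
tool_rot: [-2.052, -2.379, 0.0]
force: [-4.8, -1.3, 12.4]
finger_gap: 0.306
grasp_force: 25.0
```

send_rows --plan "0.45 0 0 0 0 0 0;0.45 0 0 0 0 0 0;0.45 0 0 0 0 0 0;0.45 0 0 0.07 0 0 0;0.45 0 0 0.13 0 0 0;0.45 -0.1 -0.15 0.13 0 0 -0.3;0.45 -0.174 -0.26 0.13 0 0 -0.6;0.45 -0.174 -0.26 0.13 0 0 -0.6;0.45 -0.174 -0.26 0.13 0 0 -0.6;0.45 -0.174 -0.26 0.13 0 0 -0.6"

```text
clock: 25.6
position: [524.3, 40.7, 121.5]
tool_rot: [2.398, 2.03, 0.002]
force: [1.0, -0.1, -0.7]
finger_gap: 0.553
grasp_force: 0.0
```

send_rows --plan "0.45 -0.174 -0.257 0 0 0 -0.377;0.45 -0.174 -0.257 0 0 0 -0.377;0.45 -0.174 -0.257 0 0 0 -0.377;0.45 -0.174 -0.257 0 0 0 -0.377;0.45 -0.174 -0.257 0 0 0 -0.377;0.45 -0.174 -0.257 0 0 0 -0.377;0.45 -0.174 -0.257 -0.06 0 0 -0.377;0.45 -0.174 -0.257 -0.06 0 0 -0.377;0.45 -0.174 -0.257 -0.06 0 0 -0.377;0.45 -0.174 -0.257 -0.06 0 0 -0.377"

```text
clock: 26.85
position: [437.4, -88.7, 92.1]
tool_rot: [2.586, 1.783, 0.002]
force: [0.2, -0.3, 0.7]
finger_gap: 0.551
grasp_force: 0.0
```

Run:
```python
from h import *
st();c=vision.read_camera("top"); W=cloud(c); save(c,"t5")
print(rects(W,c["img"],78,94,(450,750),(-150,190),30), S[3])
print(rects(W,c["img"],36,54,(350,700),(-500,-150),60))
st()
```

```text
26.85 [437.4 -88.7  92.1] closing -20.8 gap 0.551 F [ 0.2 -0.3  0.7] v 0.005
[(241, array([609.3, 168.5,  28.9,  39.8,   8.1,  85.1]))] [610.69347755 169.05534103]
[(550, array([ 572.8, -311.7,  131.5,  172.8,   -3.9,   42.6]))]
26.9 [437.2 -88.8  92. ] closing -20.8 gap 0.548 F [ 0.6 -1.2  0.7] v 0.004
```

send_rows --plan "0.45 0 0 -0.08 0 0 0;0.45 0 0 -0.115 0 0 0;0.45 0 0 -0.115 0 0 0;1 0 0 -0.115 0 0 0;1 0 0 -0.115 0 0 0;1 0 0 -0.115 0 0 0;1 0 0 -0.115 0 0 0;1 0 0 -0.115 0 0 0;1 0 0 -0.115 0 0 0;1 0 0 -0.115 0 0 0"

```text
clock: 28.15
position: [437.2, -88.9, 34.5]
tool_rot: [2.586, 1.782, 0.002]
force: [-1.2, -0.2, 6.9]
finger_gap: 0.3
grasp_force: 24.9
```

send_rows --plan "1 0 0 0.12 0 0 0;1 0 0 0.19 0 0 0;1 0.361 0.413 0.19 0 0 0.973;1 0.361 0.413 0.19 0 0 0.973;1 0.361 0.413 0.19 0 0 0.973;1 0.361 0.413 0.19 0 0 0.973;1 0.361 0.413 0.19 0 0 0.973;1 0.361 0.413 0.19 0 0 0.973;1 0.361 0.413 0.19 0 0 0.973;1 0.361 0.413 0.19 0 0 0.973"

```text
clock: 29.4
position: [616.2, 115.8, 128.7]
tool_rot: [2.057, 2.375, -0.002]
force: [0.8, -0.5, -1.0]
finger_gap: 0.306
grasp_force: 24.9
```

send_rows --plan "1 0 0 -0.05 0 0 0;1 0 0 -0.08 0 0 0;1 0 0 -0.08 0 0 0;1 0 0 -0.08 0 0 0;1 0 0 -0.08 0 0 0;1 0 0 -0.08 0 0 0;1 0 0 -0.08 0 0 0;1 0 0 -0.08 0 0 0;1 0 0 -0.08 0 0 0;1 0 0 -0.08 0 0 0"

```text
clock: 30.65
position: [616.9, 117.7, 88.7]
tool_rot: [-2.054, -2.377, 0.0]
force: [0.5, 0.3, -0.6]
finger_gap: 0.306
grasp_force: 24.9
```

Run:
```python
from h import *
fit(2)
```

```text
30.65 [616.9 117.7  88.7] closing 8.3 gap 0.306 F [ 0.5  0.3 -0.6] v 0.002
top z 118.4 X [-22.5  18.2] Y+ edge [20.  20.3] side Y [11.2 20.2 34.2] TCP rel -1.2 0.3
hole Y+ [16.3 16.4]
hole X [-15.1  15. ]
```

send_rows --plan "1 0.0022 0 0 0 0 0;1 0.0022 0 0 0 0 0;1 0.0022 0 -0.015 0 0 0;1 0.0022 0 -0.03 0 0 0;1 0.0022 0 -0.045 0 0 0;1 0.0022 0 -0.058 0 0 0;1 0.0022 0 -0.065 0 0 0;1 0.0022 0 -0.065 0 0 0;1 0.0022 0 -0.065 0 0 0;1 0.0022 0 -0.065 0 0 0"

```text
clock: 31.95
position: [618.2, 117.7, 57.6]
tool_rot: [2.054, 2.377, 0.0]
force: [-3.2, -1.0, 9.2]
finger_gap: 0.305
grasp_force: 25.0
```

send_rows --plan "0.45 0 0 0 0 0 0;0.45 0 0 0 0 0 0;0.45 0 0 0 0 0 0;0.45 0 0 0.07 0 0 0;0.45 0 0 0.14 0 0 0;0.45 -0.1 -0.16 0.14 0 0 -0.077;0.45 -0.208 -0.324 0.14 0 0 -0.077;0.45 -0.208 -0.324 0.14 0 0 -0.077;0.45 -0.208 -0.324 0.14 0 0 -0.077;0.45 -0.208 -0.324 0.14 0 0 -0.077"

```text
clock: 33.2
position: [514.4, -44.4, 126.4]
tool_rot: [2.103, 2.334, 0.001]
force: [0.5, 0.6, 0.5]
finger_gap: 0.549
grasp_force: 0.0
```

send_rows --plan "0.45 -0.208 -0.323 0 0 0 0;0.45 -0.208 -0.323 0 0 0 0;0.45 -0.208 -0.323 0 0 0 0;0.45 -0.208 -0.323 0 0 0 0;0.45 -0.208 -0.323 0 0 0 0;0.45 -0.208 -0.323 -0.06 0 0 0;0.45 -0.208 -0.323 -0.06 0 0 0;0.45 -0.208 -0.323 -0.06 0 0 0;0.45 -0.208 -0.323 -0.06 0 0 0;0.45 -0.208 -0.323 -0.06 0 0 0"

```text
clock: 34.45
position: [410.7, -205.8, 96.9]
tool_rot: [2.1, 2.335, 0.001]
force: [0.0, 0.1, 0.4]
finger_gap: 0.55
grasp_force: 0.0
```

Run:
```python
from h import *
st();c=vision.read_camera("top"); W=cloud(c); save(c,"t6")
print(rects(W,c["img"],78,94,(450,750),(-150,190),30))
print(rects(W,c["img"],36,54,(350,700),(-500,-150),60))
st()
```

```text
34.45 [ 410.7 -205.8   96.9] closing 6.0 gap 0.55 F [0.  0.1 0.4] v 0.004
[(235, array([617. , 117.5,  27.7,  39.8,   8.2,  85.3])), (235, array([609.4, 168.7,  29.6,  39.5,   9. ,  85.2]))]
[(451, array([ 575. , -311.4,  128.2,  171.6,   -4.8,   42.3]))]
34.5 [ 410.5 -205.8   96.8] closing 6.0 gap 0.549 F [0.2 0.1 0.3] v 0.005
```

Good. I'll grasp fresh C.

send_rows --plan "0.45 0 0 -0.08 0 0 0;0.45 0 0 -0.125 0 0 0;0.45 0 0 -0.125 0 0 0;1 0 0 -0.125 0 0 0;1 0 0 -0.125 0 0 0;1 0 0 -0.125 0 0 0;1 0 0 -0.125 0 0 0;1 0 0 -0.125 0 0 0;1 0 0 -0.125 0 0 0;1 0 0 -0.125 0 0 0"

```text
clock: 35.75
position: [410.9, -206.1, 34.6]
tool_rot: [2.101, 2.334, 0.001]
force: [-1.0, 1.0, 6.7]
finger_gap: 0.306
grasp_force: 25.0
```

send_rows --plan "1 0 0 0.12 0 0 0;1 0 0 0.19 0 0 0;1 0.431 0.544 0.19 0 0 0.077;1 0.431 0.544 0.19 0 0 0.077;1 0.431 0.544 0.19 0 0 0.077;1 0.431 0.544 0.19 0 0 0.077;1 0.431 0.544 0.19 0 0 0.077;1 0.431 0.544 0.19 0 0 0.077;1 0.431 0.544 0.19 0 0 0.077;1 0.431 0.544 0.19 0 0 0.077"

```text
clock: 37.0
position: [624.7, 65.1, 128.2]
tool_rot: [-2.054, -2.376, 0.003]
force: [-0.0, 0.2, -1.3]
finger_gap: 0.308
grasp_force: 25.0
```

send_rows --plan "1 0 0 -0.05 0 0 0;1 0 0 -0.08 0 0 0;1 0 0 -0.08 0 0 0;1 0 0 -0.08 0 0 0;1 0 0 -0.08 0 0 0;1 0 0 -0.08 0 0 0;1 0 0 -0.08 0 0 0;1 0 0 -0.08 0 0 0;1 0 0 -0.08 0 0 0;1 0 0 -0.08 0 0 0"

```text
clock: 38.25
position: [625.5, 66.2, 88.7]
tool_rot: [-2.054, -2.377, 0.0]
force: [-0.2, -0.6, -2.1]
finger_gap: 0.304
grasp_force: 25.0
```

Run:
```python
from h import *
fit(1)
```

```text
38.25 [625.5  66.2  88.7] closing 8.3 gap 0.304 F [-0.2 -0.6 -2.1] v 0.001
top z 118.4 X [-21.5  19.8] Y+ edge [20.2 20.4] side Y [11.  20.4 34.4] TCP rel -0.1 0.1
hole Y+ [16.1 16.2]
hole X [-14.9  15.1]
```

send_rows --plan "1 0 -0.0004 0 0 0 0;1 0 -0.0004 0 0 0 0;1 0 -0.0004 -0.015 0 0 0;1 0 -0.0004 -0.03 0 0 0;1 0 -0.0004 -0.045 0 0 0;1 0 -0.0004 -0.058 0 0 0;1 0 -0.0004 -0.065 0 0 0;1 0 -0.0004 -0.065 0 0 0;1 0 -0.0004 -0.065 0 0 0;1 0 -0.0004 -0.065 0 0 0"

```text
clock: 39.55
position: [625.6, 66.1, 57.6]
tool_rot: [2.054, 2.377, 0.0]
force: [-3.8, -0.7, 11.0]
finger_gap: 0.301
grasp_force: 25.0
```

send_rows --plan "0.45 0 0 0 0 0 0;0.45 0 0 0 0 0 0;0.45 0 0 0 0 0 0;0.45 0 0 0.07 0 0 0;0.45 0 0 0.14 0 0 0;0.45 -0.12 -0.17 0.14 0 0 -0.3;0.45 -0.251 -0.352 0.14 0 0 -0.55;0.45 -0.251 -0.352 0.14 0 0 -0.55;0.45 -0.251 -0.352 0.14 0 0 -0.55;0.45 -0.251 -0.352 0.14 0 0 -0.55"

```text
clock: 40.8
position: [498.4, -112.7, 126.2]
tool_rot: [-2.379, -2.052, 0.002]
force: [0.4, -0.5, -1.4]
finger_gap: 0.551
grasp_force: 0.0
```

send_rows --plan "0.45 -0.25 -0.352 0 0 0 -0.55;0.45 -0.25 -0.352 0 0 0 -0.55;0.45 -0.25 -0.352 0 0 0 -0.55;0.45 -0.25 -0.352 0 0 0 -0.55;0.45 -0.25 -0.352 0 0 0 -0.55;0.45 -0.25 -0.352 -0.06 0 0 -0.55;0.45 -0.25 -0.352 -0.06 0 0 -0.55;0.45 -0.25 -0.352 -0.06 0 0 -0.55;0.45 -0.25 -0.352 -0.06 0 0 -0.55;0.45 -0.25 -0.352 -0.06 0 0 -0.55"

```text
clock: 42.05
position: [375.7, -286.1, 96.9]
tool_rot: [2.643, 1.696, 0.001]
force: [-0.1, 0.1, 0.2]
finger_gap: 0.546
grasp_force: 0.0
```

Run:
```python
from h import *
st();c=vision.read_camera("top"); W=cloud(c); save(c,"t7")
print(rects(W,c["img"],78,94,(450,750),(-150,190),30))
st()
```

```text
42.05 [ 375.7 -286.1   96.9] closing -24.6 gap 0.546 F [-0.1  0.1  0.2] v 0.004
[(232, array([624.5,  66.2,  28.3,  39.8,   7.7,  84.9])), (235, array([617.2, 117.6,  28.6,  40. ,   7.5,  85. ])), (238, array([609.7, 168.5,  29.3,  39.7,   9.5,  85.3]))]
42.1 [ 375.6 -286.1   96.8] closing -24.7 gap 0.549 F [ 1.1 -0.3  0.2] v 0.005
```

send_rows --plan "0.45 0 0 -0.08 0 0 0;0.45 0 0 -0.125 0 0 0;0.45 0 0 -0.125 0 0 0;1 0 0 -0.125 0 0 0;1 0 0 -0.125 0 0 0;1 0 0 -0.125 0 0 0;1 0 0 -0.125 0 0 0;1 0 0 -0.125 0 0 0;1 0 0 -0.125 0 0 0;1 0 0 -0.125 0 0 0"

```text
clock: 43.35
position: [375.8, -286.4, 34.6]
tool_rot: [2.643, 1.695, 0.001]
force: [-0.5, 0.1, 6.2]
finger_gap: 0.298
grasp_force: 25.0
```

send_rows --plan "1 0 0 0.12 0 0 0;1 0 0 0.2 0 0 0;1 0.36 0.42 0.2 0 0 0.55;1 0.36 0.42 0.2 0 0 0.55;1 0.36 0.42 0.2 0 0 0.55;1 0.36 0.42 0.2 0 0 0.55;1 0.36 0.42 0.2 0 0 0.55;1 0.36 0.42 0.2 0 0 0.55;1 0.36 0.42 0.2 0 0 0.55;1 0.36 0.42 0.2 0 0 0.55"

```text
clock: 44.6
position: [554.0, -77.8, 133.7]
tool_rot: [-2.377, -2.055, 0.002]
force: [0.2, -0.0, -1.6]
finger_gap: 0.304
grasp_force: 25.0
```

send_rows --plan "1 0.156 0.182 0 0 0 0.55;1 0.156 0.182 0 0 0 0.55;1 0.156 0.182 0 0 0 0.55;1 0.156 0.182 0 0 0 0.55;1 0.156 0.182 -0.05 0 0 0.55;1 0.156 0.182 -0.09 0 0 0.55;1 0.156 0.182 -0.09 0 0 0.55;1 0.156 0.182 -0.09 0 0 0.55;1 0.156 0.182 -0.09 0 0 0.55;1 0.156 0.182 -0.09 0 0 0.55"

```text
clock: 45.85
position: [633.6, 15.1, 89.5]
tool_rot: [2.053, 2.376, 0.001]
force: [0.3, -0.4, -0.6]
finger_gap: 0.301
grasp_force: 25.0
```

Run:
```python
from h import *
fit(0)
```

```text
45.85 [633.6  15.1  89.5] closing 8.3 gap 0.301 F [ 0.3 -0.4 -0.6] v 0.004
top z 119.2 X [-21.1  20.4] Y+ edge [20.4 20.6] side Y [11.3 20.6 34.5] TCP rel 0.4 0.4
hole Y+ [16.2 16.3]
hole X [-14.8  15.2]
```

send_rows --plan "1 -0.0005 -0.0009 0 0 0 0;1 -0.0005 -0.0009 0 0 0 0;1 -0.0005 -0.0009 -0.015 0 0 0;1 -0.0005 -0.0009 -0.03 0 0 0;1 -0.0005 -0.0009 -0.045 0 0 0;1 -0.0005 -0.0009 -0.058 0 0 0;1 -0.0005 -0.0009 -0.067 0 0 0;1 -0.0005 -0.0009 -0.067 0 0 0;1 -0.0005 -0.0009 -0.067 0 0 0;1 -0.0005 -0.0009 -0.067 0 0 0"

```text
clock: 47.15
position: [633.2, 14.7, 57.4]
tool_rot: [2.054, 2.377, 0.001]
force: [-4.1, 1.2, 14.7]
finger_gap: 0.3
grasp_force: 25.0
```

send_rows --plan "0.45 0 0 0 0 0 0;0.45 0 0 0 0 0 0;0.45 0 0 0 0 0 0;0.45 0 0 0.09 0 0 0;0.45 0 0 0.18 0 0 0;0.45 0 0 0.18 0 0 0.3;0.45 -0.1 0.2 0.18 0 0 0.6;0.45 -0.1 0.2 0.18 0 0 0.9;0.45 -0.1 0.2 0.18 0 0 1;0.45 -0.1 0.2 0.18 0 0 1"

```text
clock: 48.4
position: [582.5, 114.9, 145.0]
tool_rot: [-1.368, -2.828, 0.0]
force: [0.5, -0.4, 0.1]
finger_gap: 0.55
grasp_force: 0.0
```

send_rows --plan "0.45 -0.093 0.191 0 0 0 1;0.45 -0.093 0.191 0 0 0 1;0.45 -0.093 0.191 0 0 0 1;0.45 -0.093 0.191 0 0 0 1;0.45 -0.093 0.191 0 0 0 1;0.45 -0.093 0.191 0 0 0 1;0.45 -0.093 0.191 0 0 0 1;0.45 -0.093 0.191 0 0 0 1;0.45 -0.093 0.191 0 0 0 1;0.45 -0.093 0.191 0 0 0 1"

```text
clock: 49.65
position: [536.3, 210.1, 145.2]
tool_rot: [-0.59, -3.086, -0.0]
force: [-0.8, -0.1, 0.6]
finger_gap: 0.555
grasp_force: 0.0
```

send_rows --plan "0.45 0 0 0 0 0 1;0.45 0 0 0 0 0 1;0.45 0 0 0 0 0 1;0.45 0 0 0 0 0 1;0.45 0 0 0 0 0 1;0.45 0 0 0 0 0 1;0.45 0 0 0 0 0 1;0.45 0 0 0 0 0 1;0.45 0 0 0 0 0 1;0.45 0 0 0 0 0 1"

```text
clock: 50.9
position: [536.3, 210.1, 145.2]
tool_rot: [0.228, -3.133, -0.0]
force: [-0.4, -0.0, 0.6]
finger_gap: 0.546
grasp_force: 0.0
```

Run:
```python
from h import *
st();c=vision.read_camera("top"); W=cloud(c); save(c,"t8")
print(rects(W,c["img"],78,94,(450,750),(-150,190),30))
print("tin",rects(W,c["img"],36,54,(350,700),(-550,-150),60))
print("spent in tin",rects(W,c["img"],58,75,(450,700),(-470,-180),30))
c=vision.read_camera("wrist"); save(c,"w8"); st()
```

```text
50.9 [536.3 210.1 145.2] closing -81.7 gap 0.546 F [-0.4 -0.   0.6] v 0.002
[(236, array([632.2,  15.3,  28.8,  40. ,   8.2,  85.1])), (233, array([624.5,  66.3,  28.5,  39.7,   7.7,  85.3])), (198, array([617.3, 116.4,  27.8,  37.4,   8.4,  85.1])), (64, array([615. , 172. ,  15.5,  33.8,  10.1,  84.9]))]
tin [(632, array([ 572.7, -311.6,  131. ,  171.4,   -4. ,   42.5])), (60, array([ 561.2, -342.9,   20.6,   45.4,  -40.3,   45. ]))]
spent in tin [(236, array([ 574.9, -270.8,   28.6,   38.7,   -5.1,   66.4])), (252, array([ 568.5, -351.1,   28.8,   42.1,   -1.8,   66.3]))]
51.0 [536.3 210.1 145.2] closing -81.7 gap 0.551 F [ 0.7 -0.6  0.3] v 0.001
```

View pics/t8.png

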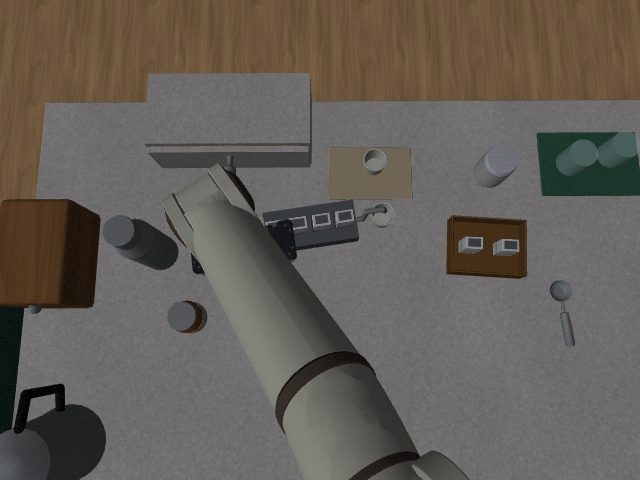

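View pics/w8.png

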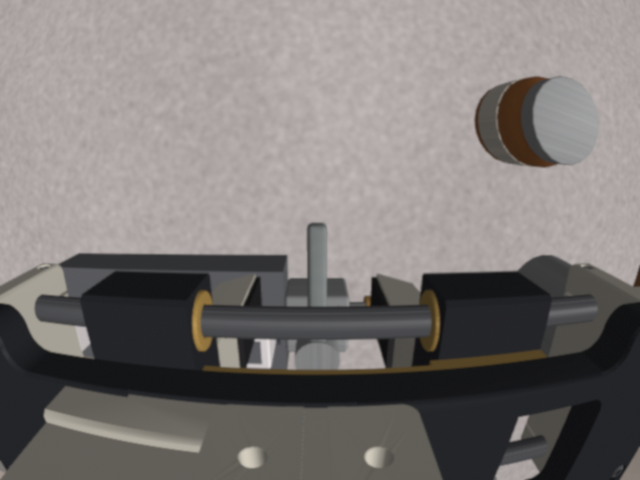

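send_rows --plan "0.45 0 0 -0.1 0 0 0;0.45 0 0 -0.15 0 0 0;0.45 0 0 -0.15 0 0 0;1 0 0 -0.15 0 0 0;1 0 0 -0.15 0 0 0;1 0 0 -0.15 0 0 0;1 0 0 -0.15 0 0 0;1 0 0 -0.15 0 0 0;1 0 0 -0.15 0 0 0;1 0 0 -0.15 0 0 0" --grip_force 15

```text
clock: 52.25
position: [536.5, 210.8, 70.7]
tool_rot: [-0.229, 3.133, 0.001]
force: [-1.0, 2.1, 3.8]
finger_gap: 0.129
grasp_force: 15.0
```

send_rows --plan "1 -0.0016 0.0182 0 0 0 -0.25;1 -0.0008 0.0348 0 0 0 -0.483;1 0.0014 0.049 0 0 0 -0.683;1 0.005 0.0628 0 0 0 -0.883;1 0.005 0.0628 0 0 0 -0.883;1 0.005 0.0628 0 0 0 -0.883;1 0.005 0.0628 0 0 0 -0.883;1 0.005 0.0628 0 0 0 -0.883;1 0.005 0.0628 0 0 0 -0.883;1 0.005 0.0628 0 0 0 -0.883"

```text
clock: 53.5
position: [539.2, 241.7, 70.6]
tool_rot: [0.493, 3.102, 0.001]
force: [0.3, 2.3, 5.4]
finger_gap: 0.13
grasp_force: 15.0
```

send_rows --plan "1 0.0052 0.0134 0 0 0 -0.2;1 0.0118 0.0262 0 0 0 -0.4;1 0.0206 0.0396 0 0 0 -0.627;1 0.0206 0.0396 0 0 0 -0.627;1 0.0206 0.0396 0 0 0 -0.627;1 0.0206 0.0396 0 0 0 -0.627;1 0.0206 0.0396 0 0 0 -0.627;1 0.0206 0.0396 0 0 0 -0.627;0.6 0.0206 0.0396 0 0 0 -0.627;0.6 0.0206 0.0396 0 0 0 -0.627"

```text
clock: 54.75
position: [548.6, 260.1, 69.5]
tool_rot: [-0.995, -2.979, 0.003]
force: [-0.4, -0.4, -0.2]
finger_gap: 0.296
grasp_force: 0.0
```

send_rows --plan "0.5 0 0 0 0 0 0;0.5 0 0 0 0 0 0;0.5 0 0 0.1 0 0 0;0.5 0 0 0.2 0 0 0;0.5 -0.1 0 0.3 0 0 0;0.5 -0.25 -0.1 0.3 0 0 0;0.5 -0.25 -0.2 0.3 0 0 0;0.5 -0.25 -0.2 0.3 0 0 0;0.5 -0.25 -0.2 0.3 0 0 0;0.5 -0.25 -0.2 0.3 0 0 0"

```text
clock: 56.0
position: [424.9, 162.7, 220.4]
tool_rot: [0.994, 2.98, 0.002]
force: [-0.4, 0.2, -0.4]
finger_gap: 0.5
grasp_force: 0.0
```

Run:
```python
from h import *
st();c=vision.read_camera("top"); W=cloud(c); save(c,"t9")
print(rects(W,c["img"],78,94,(450,750),(-150,190),30))
m=(W[...,2]>88)&(W[...,2]<98)&(W[...,0]>530)&(W[...,0]<585)&(W[...,1]>215)&(W[...,1]<310)
p=W[m][:,:2]; f=cv2.fitLine(p.astype(np.float32),cv2.DIST_L2,0,.01,.01).ravel() if len(p) else None; print(len(p),f, f is not None and np.degrees(np.arctan2(f[1],f[0])))
print("tin",rects(W,c["img"],36,54,(350,700),(-550,-150),60))
print("spent in tin",rects(W,c["img"],58,75,(450,700),(-470,-180),30))
```

```text
56.0 [424.9 162.7 220.4] closing 53.1 gap 0.5 F [-0.4  0.2 -0.4] v 0.009
[(238, array([632.3,  15.1,  28.5,  40. ,   9.6,  84.9])), (232, array([624.6,  66.2,  28.6,  39.9,   6.9,  85.7])), (234, array([616.7, 117.5,  28.1,  39.9,   7.8,  85.5])), (234, array([609.5, 168.7,  28.7,  40. ,   7. ,  85.3]))]
45 [  0.7045714   -0.70963305 574.60345    243.57019   ] -45.205067
tin [(633, array([ 573. , -311.5,  131.1,  171.9,   -3.9,   42.4]))]
spent in tin [(229, array([ 575. , -270.9,   28.3,   40.3,   -4.3,   66.2])), (249, array([ 569. , -350.9,   28.7,   41.5,   -3. ,   66.6]))]
```

View pics/t9.png

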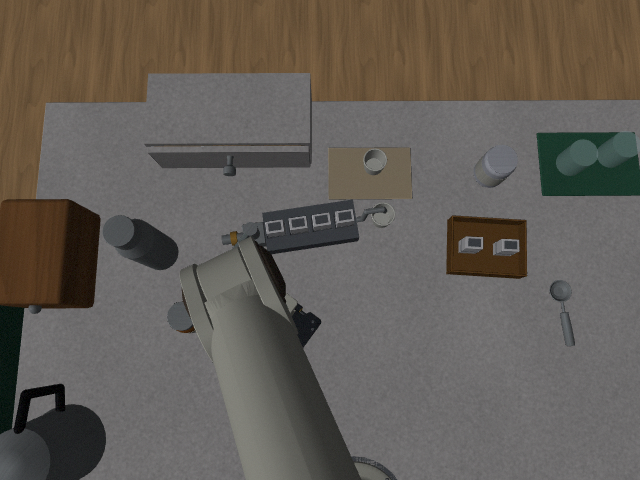

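All four cartridges are seated at (275–345, 215–227) and both spent ones stand in the tin. The arm hides the lever, so I'll move it aside for a check.

send_rows --plan "0.5 0 -0.5 0.05 0 0 0;0.5 0 -0.5 0.05 0 0 0;0.5 0 -0.5 0.05 0 0 0;0.5 0 -0.5 0.05 0 0 0;0.5 0 -0.5 0.05 0 0 0;0.5 0 -0.5 0.05 0 0 0;0.5 0 -0.5 0.05 0 0 0;0.5 0 -0.5 0.05 0 0 0;0.5 0 -0.5 0.05 0 0 0;0.5 0 -0.5 0.05 0 0 0"

```text
clock: 57.3
position: [424.1, -88.4, 245.2]
tool_rot: [-0.995, -2.98, -0.0]
force: [-0.6, -0.7, -0.0]
finger_gap: 0.5
grasp_force: 0.0
```

Run:
```python
from h import *
st();c=vision.read_camera("top"); W=cloud(c); save(c,"t10")
m=(W[...,2]>89)&(W[...,2]<98)&(W[...,0]>530)&(W[...,0]<583)&(W[...,1]>215)&(W[...,1]<310)
p=W[m][:,:2]; f=cv2.fitLine(p.astype(np.float32),cv2.DIST_L2,0,.01,.01).ravel(); a=np.degrees(np.arctan2(f[1],f[0]))%180; print(len(p),f,"valve deg",188.3-(a+0))
print(np.degrees(np.arctan2(f[3]-220.4,f[2]-603.8)))
```

```text
57.3 [424.1 -88.4 245.2] closing 53.1 gap 0.5 F [-0.6 -0.7 -0. ] v 0.003
150 [  0.7912564  -0.6114845 558.29      252.76215  ] valve deg 45.996933
144.58337
```

The lever reads about 45°, so I'm handing in.

```bash
python3 -c "
from rig import order; print(order.close_job())"
```

```text
the job is handed in; nothing more can be done
None
```

The job is handed in, but no verdict came back: the valve was shut first, both spent cartridges stand in the tin, all four fresh ones are home in sockets 0–3, the lever reads about 45°, and the arm kept clear of the cups, flask and jar.

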